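Hold a honeycomb block in the light for the inspection camera

TASK

Pick up the black honeycomb block that has the yellow crayon stripe and hold it up in the air in the inspection stand, midway between the light panel and the camera lens, centred on the line between them and with its channels pointing along that sloping line, so that the light shines straight through into the camera; keep the striped side uppermost. Leave the other blocks where they lie and do not touch the stand. Finish while still holding the block there, steady in the gripper: do not put it down.

Things in the scene. Friction and masses are not known exactly. Their poses are not given: they have to be found in the camera images.
- sample: The block to inspect: black carbon honeycomb, 80 long, 50 wide, 50 mm high, about 0.11 kg, lying on a carrier board; a yellow crayon stripe 14 mm wide runs along its top. 25 square channels (8 mm) run end to end. Origin: centre of its underside, 12 mm above the bench at the start. x: along the channels (80 mm), y: across (50 mm, the way to grip it), z: up through the stripe. Both ends alike.
- board_sample: The dark carrier board under the striped block, 110 (x) x 80 (y) x 12 mm, loose on the bench, its long side roughly along the block. Origin: centre of its underside. Every block lies on such a board.
- sample_centre (a point): Centre of the striped block's volume, 25 mm above its origin along its z; 37 mm above the bench at the start. Same axes as the block.
- block_a: Same kind of block, without a stripe, on a board of its own: leave where it lies. Origin and axes as for the striped block.
- block_b: Same kind of block, without a stripe, on a board of its own: leave where it lies. Origin and axes as for the striped block.
- block_c: Same kind of block, without a stripe, on a board of its own: leave where it lies. Origin and axes as for the striped block.
- station: Inspection stand, fixed: an aluminium rail (40 mm wide, top 58 mm above the bench, carriages to 70 mm, from x = -220 to +300 mm) with a white light panel at one end and a blue camera on a post (x = +235 mm) at the other, its top 315 mm up. Origin: on the bench, straight under the middle of the line from panel to lens. x: level, along the rail from panel to camera; z: up.
- sight: The stand's line of sight. Origin: midway between panel and lens, 200 mm above the bench: the block's centre goes here. x: from the panel to the lens, rising at 0.35 rad (20 deg); y: level, across; z: up, square to the line. Panel 130 wide, 120 tall, 22 mm thick, its face at x = -160 mm; lens (38 mm diameter) front at x = +160 mm, camera (44 mm square) to x = +263 mm. Nothing in between.

How it is judged (in metres and radians):
On the way:
1. the striped block is lifted clear of its board in the gripper (height (world z) of sample_centre above 0.09 m and contact force between sample and the fingers above 1 N), for 0.2 s.
At the end, for the whole second after the job is handed in: The gripper alone holds the striped block, still: its centre within 25 mm of midway along the line panel to lens and 15 mm of it across and up, channels within 0.1 rad of the line, stripe up with roll under 0.2 rad, stand not touched; other blocks within 15 mm of their places, level (x of sample_centre in the frame of sight between -0.025 and 0.025 m and y of sample_centre in the frame of sight between -0.015 and 0.015 m and z of sample_centre in the frame of sight between -0.015 and 0.015 m and angle between the x axis of sample and the x axis of sight, either way round below 0.1 rad and angle between the z axis of sample and the z axis of sight, either way round below 0.2 rad and angle between sample's own z axis and vertical below 0.8 rad and contact force between sample and the fingers above 1 N and contact force between sample and station below 0.2 N and linear speed of sample below 0.02 m/s and angular speed of sample below 0.15 rad/s and distance of each of block_a, block_b, block_c from where it was at the start of the episode below 0.015 m and angle between each of block_a, block_b, block_c's own z axis and vertical below 0.15 rad); the arm keeps its last pose, push and grip.
It fails at once if the inspection stand is touched (contact force between station and anything else above 1 N).
It fails at once if another block is moved by more than 20 mm or tipped (distance of any of block_a, block_b, block_c from where it was at the start of the episode above 0.02 m or angle between any of block_a, block_b, block_c's own z axis and vertical above 0.35 rad).
It also fails if it takes over 48 s, if anything falls off the work surface, if the arm or the gripper's body presses on something with over 40 N, if the wrist force passes 120 N, or if a joint passes its speed limit or range.

ROBOT

A 7-joint arm with a two-finger parallel gripper is mounted at the origin on the work surface. World frame = base frame: x ahead of the robot, y to its left, z up, the work surface at z = 0. Lengths are in m, angles in degrees, forces in N, time in s.
With the tool pointing down it reaches from about 0.425 to 1.025 m from the base axis. Payload 9.4 kg.
Tool frame: the origin (TCP) lies midway between the tips of the shut fingers; the grasp point (between the pads) lies 19 mm behind it; z points along the fingers, y is the line along which they close (so a half turn about z gives the same grasp; the last joint's range is limited). The gripper opens to 85 mm and grips with 20 to 120 N. Pads are 22 mm wide; open, the fingers measure 114 mm over their backs; the gripper's body (76 mm by 85 mm) begins 54 mm behind the grasp point. The pads swing forward as they close: fully open they stand 13 mm farther back than shut.
Start: joints at [65.392, 34.337, -0.143, 91.639, 0.103, 54.024, -4.572], TCP at [0.25, -0.68, 0.231] pointing down, gripper open.
Joint ranges: [-147.43, 147.43], [-19.82, 112.94], [-74.19, 73.91], [6.32, 146.72], [-59.91, 239.91], [6.04, 106.73], [-150.56, 150.56]. Speed limits (degrees/s): [127.2, 127.2, 172.46, 172.46, 180, 180, 180].

INTERFACE

Orientations are given as a 3x3 rotation matrix whose columns are the frame's x, y, z axes.
In Python, from plant import bot, camrig, sensors gives the robot as it stands (bot), with the cameras (camrig) and the readings (sensors).
- The arm moves only by the tool nudge_tcp, called after "Request:" by a JSON object that holds its "api" and its "payload", one argument or row to a line. Schema: {"type":"object","properties":{"ticks":{"type":"array","items":{"type":"array","items":{"type":"number"},"minItems":5,"maxItems":5},"minItems":1,"maxItems":20},"squeeze":{"type":"number"},"only":{"type":"string"},"quiet":{"type":"boolean"},"lines":{"type":"string"}},"required":["ticks"],"additionalProperties":false}. ticks is a list of rows, 1 to 20 of them, each of 5 numbers: dx, dy, dz in m, then a turn about the tool's z in degrees, then the finger opening in m; each row shifts and turns the commanded pose from where the row before left it, along the tool's axes as they then stand; what a row does not reach is not made up. A row lasts 1/12 s, in which the tool goes at most 0.0417 m and 7.16 degrees, less where a joint would pass 70% of its speed; a pose out of reach is approached as far as the arm can. The fingers move at their own pace and stop on an object; squeeze is the grip in N (left out, the last holds). Time passes only in rows, so rows that do not move let the fingers close. The tool returns the time, the measured TCP pose, the force, the opening and the grip force at its end. only (a regular expression) keeps the lines of the reply that match it, lines (a string "A,B") keeps lines A to B, and quiet returns only ok. Input that does not fit is refused with a message, and nothing moves.
- sensors.state(): the state, without advancing time (a new reading comes with each control period).
- camrig.get_image(name): name is "scene" or "top"; returns the picture (480x640x3 uint8, blue, green, red); there is no depth.
- camrig.camera_params(name): a dict with "mtx" (3x3 intrinsics, pixels), "T" (4x4, takes a point from camera to world coordinates). Camera axes: x right, y down, z forward; pixel columns grow to the right and rows downward; lengths in m; the calibration is good to about 2 mm. A picture is of the moment at which its call begins. camera_params takes no time and is no camera call.
- bot.close_job(): hands the job in; it is judged then, once.
The state is a dict: "time_s": time; "joint_pos": joint angles; "joint_velocities": joint speeds; "effort": joint torques, N m; "ee_pos": TCP position; "orientation": TCP orientation; "ft_force": force on the tool from outside, world axes, zero at the start; "moment": the same for the moment, N m; "opening": finger opening in m; "grip_force": force on a finger pad.
Only numpy, scipy, OpenCV 4.12 (cv2) and the standard library are available. Lean on these libraries where they do the work, as an engineer would, in place of code of your own. Each camera call takes 0.05 s, during which the arm holds its last target. There are 200 camera calls.

## Working session

There is one attempt and no reset: what is moved stays moved. The work goes in short steps, Python scripts to look and compute and a tool call to move; the robot and the scene stay as the last step left them, time stands still between calls to the robot, and variables do not carry over. Pictures are saved under pics/ and viewed, at most 10 in all, crops included, and the job is handed in when it is done.

```bash
ls; mkdir -p pics
```

Run:
```python
from plant import bot, camrig, sensors
import cv2,numpy as np
np.set_printoptions(precision=4,suppress=True)
for n in("scene","top"):
    cv2.imwrite(f"pics/{n}0.png",camrig.get_image(n)); p=camrig.camera_params(n); print(n,p["mtx"],p["T"])
s=sensors.state(); print(s["time_s"],s["ee_pos"],s["orientation"],s["opening"])
```

```text
pics
plant.py
scene [[459.2739   0.     318.8364]
 [  0.     459.2739 248.1971]
 [  0.       0.       1.    ]] [[ 0.3912  0.6379 -0.6634  0.9789]
 [ 0.9203 -0.2723  0.2808 -0.1988]
 [-0.0015 -0.7204 -0.6935  0.5951]
 [ 0.      0.      0.      1.    ]]
top [[478.5508   0.     315.2501]
 [  0.     478.5508 239.8859]
 [  0.       0.       1.    ]] [[ 0.0149 -0.9856  0.1684  0.4165]
 [-0.9997 -0.0179 -0.0166  0.0048]
 [ 0.0193 -0.1681 -0.9856  0.8551]
 [ 0.      0.      0.      1.    ]]
0.1 [ 0.2503 -0.6799  0.2305] [[ 0.9384  0.3456 -0.0006]
 [ 0.3456 -0.9384  0.0013]
 [-0.0002 -0.0014 -1.    ]] 0.08556005605774634
```

View pics/scene0.png

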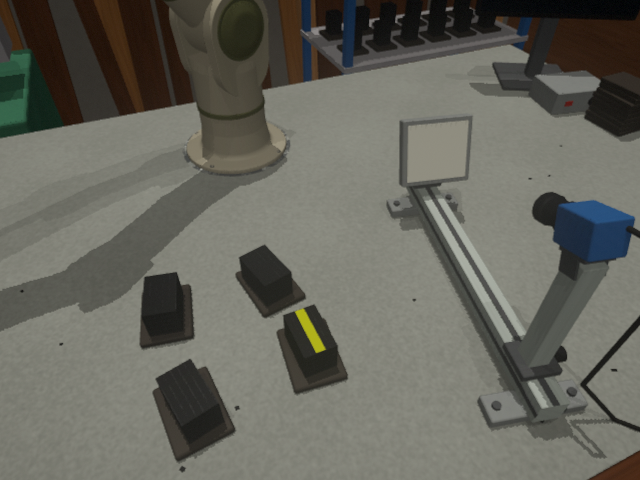

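View pics/top0.png

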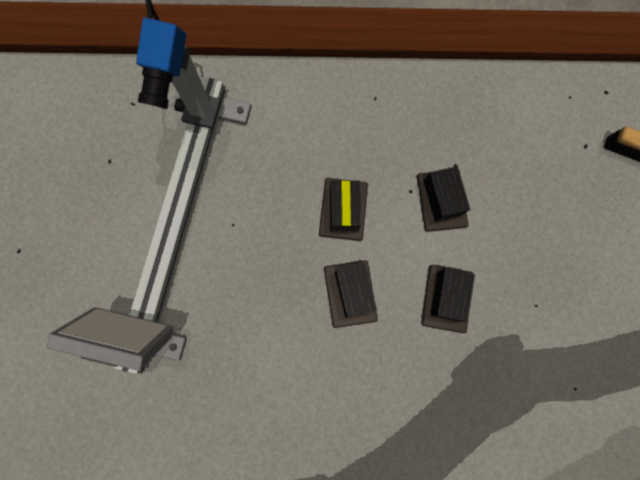

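The scene picture shows the striped block at about (310,340), the panel at (437,150) and the blue camera at (592,230). The top picture shows the stripe at (346,204), the rail running from (140,330) to (215,90), the panel at (112,338) and the camera at (160,60). I'll measure these next.

Create h.py:
```python
from plant import bot, camrig, sensors
import cv2,numpy as np
np.set_printoptions(precision=4,suppress=True)
def ray(n,uv):
    p=camrig.camera_params(n);T=p["T"];d=T[:3,:3]@np.linalg.solve(p["mtx"],[uv[0],uv[1],1.]);return T[:3,3],d/np.linalg.norm(d)
def onz(n,uv,z):
    o,d=ray(n,uv);return o+d*(z-o[2])/d[2]
def tri(a,b):
    o1,d1=ray("scene",a);o2,d2=ray("top",b)
    t=np.linalg.lstsq(np.c_[d1,-d2],o2-o1,rcond=None)[0];p,q=o1+t[0]*d1,o2+t[1]*d2
    return (p+q)/2,np.linalg.norm(p-q)
def proj(n,X):
    p=camrig.camera_params(n);c=np.linalg.inv(p["T"])@np.r_[X,1];u=p["mtx"]@c[:3];return u[:2]/u[2]
```

Run:
```python
from h import *
for n in("scene","top"):
    im=cv2.imread(f"pics/{n}0.png");hsv=cv2.cvtColor(im,cv2.COLOR_BGR2HSV)
    m=cv2.inRange(hsv,(22,120,80),(38,255,255))
    c=max(cv2.findContours(m,0,1)[0],key=cv2.contourArea)
    box=cv2.boxPoints(cv2.minAreaRect(c));W=np.array([onz(n,b,.062) for b in box])
    print(n,"stripe",W.mean(0),[np.linalg.norm(W[i]-W[i-1]) for i in(0,1)],W[:,:2].tolist())
    b=cv2.inRange(hsv,(100,120,50),(125,255,255));b[:, :]=b
    cs=[c for c in cv2.findContours(b,0,1)[0] if cv2.contourArea(c)>300]
    for c in cs:print("blue",cv2.boundingRect(c),cv2.approxPolyDP(c,4,True)[:,0].tolist())
im=cv2.imread("pics/top0.png")
a=cv2.resize(im[70:390,30:270],None,fx=1.85,fy=1.85,interpolation=2)
b=cv2.imread("pics/scene0.png")[100:250,380:480];b=cv2.resize(b,(350,592)) if 0 else cv2.resize(b,None,fx=3.4,fy=3.4,interpolation=2)
o=np.zeros((592,a.shape[1]+b.shape[1],3),np.uint8);o[:,:a.shape[1]]=a;o[:b.shape[0],a.shape[1]:]=b
print(a.shape,b.shape);cv2.imwrite("pics/crop1.png",o)
g=cv2.cvtColor(im,cv2.COLOR_BGR2GRAY)
for r in range(140,300,40):print(r,g[r,130:230].tolist())
```

```text
scene stripe [ 0.6162 -0.0602  0.062 ] [np.float64(0.07956183577334731), np.float64(0.017059589641847124)] [[0.5779086862809386, -0.06944868964517562], [0.5744910655736135, -0.05273493879597721], [0.6550403427989472, -0.05152716193096357], [0.6574315224228353, -0.06695785774114513]]
blue (555, 200, 80, 62) [[559, 205], [555, 236], [566, 248], [588, 261], [626, 253], [630, 233], [625, 228], [632, 226], [632, 216], [593, 200]]
blue (342, 0, 14, 67) [[355, 0], [345, 0], [345, 66], [352, 61]]
top stripe [ 0.618  -0.0591  0.062 ] [np.float64(0.07895155915378328), np.float64(0.015507351881179488)] [[0.6573596476407644, -0.05122618337345025], [0.6576806281357637, -0.06673021297509095], [0.5786958853402587, -0.06693766747813856], [0.5784094151790111, -0.05168388092474596]]
blue (137, 18, 41, 54) [[143, 18], [137, 63], [168, 71], [177, 27]]
(592, 444, 3) (510, 340, 3)
140 [131, 130, 127, 126, 124, 126, 126, 126, 128, 127, 130, 129, 127, 127, 126, 125, 126, 126, 126, 128, 130, 132, 131, 129, 128, 128, 128, 127, 124, 124, 122, 118, 117, 115, 111, 111, 111, 113, 112, 110, 109, 110, 109, 110, 111
[... 1033 characters left out ...]
 52, 57, 64, 75, 94, 120, 122, 120, 125, 128, 131, 130, 127, 129, 132, 131, 130, 128, 131, 133, 131, 132, 133, 133, 131, 132, 132, 130, 130, 131, 130, 128, 126, 127, 128, 128, 128, 130, 131, 133, 134, 135, 137]
260 [134, 135, 135, 132, 129, 128, 129, 132, 132, 132, 133, 135, 134, 136, 139, 147, 172, 178, 179, 180, 180, 179, 180, 173, 143, 81, 69, 69, 70, 75, 115, 174, 180, 180, 180, 180, 181, 180, 174, 150, 88, 62, 60, 49, 33, 48, 56, 64, 70, 87, 110, 121, 122, 125, 131, 135, 134, 133, 134, 136, 136, 134, 131, 129, 130, 132, 132, 134, 134, 135, 133, 132, 131, 133, 132, 131, 130, 129, 129, 129, 129, 128, 128, 129, 128, 128, 128, 127, 131, 132, 130, 129, 130, 132, 131, 129, 128, 129, 131, 131]
```

View pics/crop1.png

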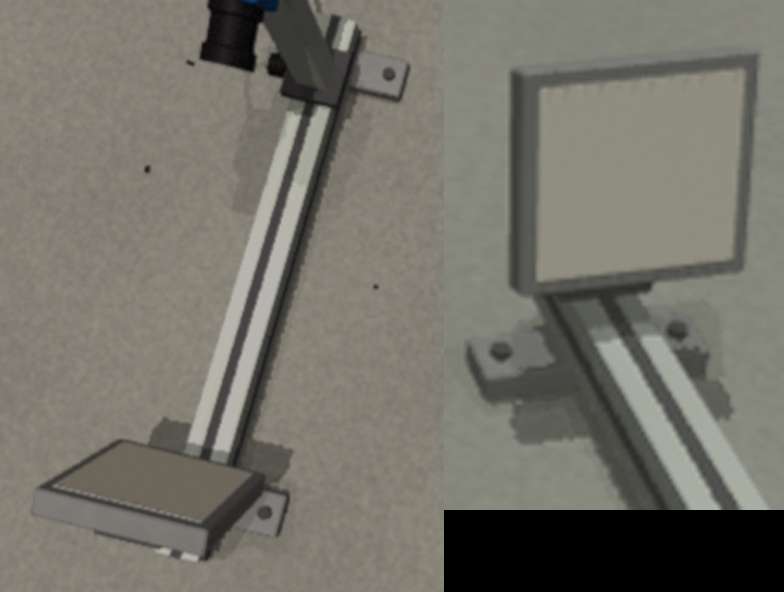

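The crop shows the four corners of the panel's inner face in both views, and the rail with clean edges. Next I'll triangulate the panel and project the rail's midline.

Create m.py:
```python
from h import *
t=np.array([(195,520),(55,489),(118,447),(247,479)])/1.85+[30,70]
s=(np.array([(538,88),(743,68),(734,263),(537,281)])-[444,0])/3.4+[380,100]
R=[tri(a,b) for a,b in zip(s,t)];C=np.array([r[0] for r in R]);print(C,[r[1] for r in R])
print("sides",[np.linalg.norm(C[i]-C[i-1]) for i in range(4)])
P=C.mean(0);n=np.linalg.svd(C-P)[2][2];n*=np.sign(n[0]);print("panel",P,"normal",n,"pitch",np.degrees(np.arcsin(n[2])),"yaw",np.degrees(np.arctan2(n[1],n[0])))
L=np.array([onz("top",(u,v),.058) for v,u in((140,193.2),(180,181.5),(220,169.3),(260,157.4))])
d=L[0]-L[-1];print("rail yaw",np.degrees(np.arctan2(d[1],d[0])),"width",[np.linalg.norm(np.cross([0,0,1],d/np.linalg.norm(d))@(onz("top",(a,v),.058)-onz("top",(b,v),.058))) for v,a,b in((180,169.5,193.5),(260,145.3,169.5))])
u=d/np.linalg.norm(d);k=L.mean(0)
off=np.cross(u,P-k)[2];print("panel offset from rail mid",off)
o=P+.16*np.r_[np.cos(.35)*u[:2],np.sin(.35)];o2=o-off*np.r_[-u[1],u[0],0];print("sight origin",o,"on rail line",o2)
e1=onz("top",(30+343/1.85,70+18/1.85),.058);print("rail end x",(e1-o)@u)
Bt=[onz("top",b,.315) for b in((143,18),(177,27),(168,71),(137,63))];print("blue top",np.array(Bt))
lens=o+.16*np.r_[np.cos(.35)*u[:2],np.sin(.35)]
for q in(o,lens,P):print(proj("scene",q),proj("top",q))
```

```bash
python3 m.py
```

```text
[[0.3729 0.2296 0.1936]
 [0.3949 0.3364 0.1921]
 [0.4265 0.3368 0.0896]
 [0.4014 0.2253 0.0923]] [np.float64(0.005881091453944165), np.float64(0.0012143888805490697), np.float64(0.0018449367394561236), np.float64(0.002272851552138389)]
sides [np.float64(0.10525920354980511), np.float64(0.10904135700396564), np.float64(0.10730774187565219), np.float64(0.11435270798630932)]
panel [0.3989 0.282  0.1419] normal [ 0.9393 -0.1973  0.2807] pitch 16.301945734128072 yaw -11.86048299101233
rail yaw -12.594997529711996 width [np.float64(0.039815457436796764), np.float64(0.038978135117851316)]
panel offset from rail mid 0.0022259332768008525
sight origin [0.5456 0.2493 0.1967] on rail line [0.5451 0.2471 0.1967]
rail end x 0.3032033575685636
blue top [[0.7827 0.2125 0.315 ]
 [0.7717 0.17   0.315 ]
 [0.713  0.1771 0.315 ]
 [0.7225 0.2152 0.315 ]]
[480.9765 173.984 ] [132.0606 224.8879]
[546.8447 207.3535] [150.7976 109.2487]
[437.9381 152.1804] [114.8767 330.9416]
```

Run:
```python
from h import *
im=cv2.imread("pics/top0.png");g=cv2.cvtColor(im,cv2.COLOR_BGR2GRAY)
m=cv2.inRange(cv2.GaussianBlur(g,(3,3),0),0,90);m[:, :310]=0;m[:170]=0;m[335:]=0
m|=cv2.inRange(cv2.cvtColor(im,cv2.COLOR_BGR2HSV),(22,120,80),(38,255,255))
for c in cv2.findContours(m,0,1)[0]:
    if 800<cv2.contourArea(c)<6000:
        r=cv2.minAreaRect(c);W=np.array([onz("top",b,.012) for b in cv2.boxPoints(r)]);print(W.mean(0)[:2],[np.linalg.norm(W[i]-W[i-1]) for i in(0,1)]);print(W[:,:2].tolist())
```

```text
[ 0.461  -0.2432] [np.float64(0.08209662567987983), np.float64(0.11286273644109009)]
[[0.41068853976765984, -0.19256764437318005], [0.5219511318882412, -0.21150524906807538], [0.511175092899095, -0.29478162390497487], [0.4002089587926696, -0.2739926671279262]]
[ 0.4668 -0.0719] [np.float64(0.11050360610026123), np.float64(0.08262036250212794)]
[[0.5138980538560572, -0.021979166456395832], [0.5289214332266758, -0.10322214998278721], [0.419337353439908, -0.12103443917016672], [0.4051210361678518, -0.04143700251340709]]
[ 0.6192 -0.0591] [np.float64(0.07999012032182423), np.float64(0.11207978386365748)]
[[0.5666733810534006, -0.014050276032708732], [0.6783559227657662, -0.023478310164482902], [0.6716096846731299, -0.10496139604474614], [0.5600467578896842, -0.09376543904794701]]
[ 0.6393 -0.2422] [np.float64(0.11376367635587427), np.float64(0.09070424048331793)]
[[0.688236456384942, -0.1910433059502611], [0.703772674056832, -0.2804070859850561], [0.5900135194652592, -0.2924517103466754], [0.575324902574862, -0.20494133006153376]]
```

Request:
{"api": "nudge_tcp", "payload": {
  "ticks": [
    [0, 0, 0, 7, 0.085],
    [0, 0, 0, 7, 0.085],
    [0, 0, 0, 6.2, 0.085]
  ],
  "squeeze": 25
}}

```text
time_s: 0.35
ee_pos: [0.2503, -0.6801, 0.2308]
orientation: [[1.0, -0.006, -0.0], [-0.006, -1.0, 0.001], [-0.0, -0.001, -1.0]]
ft_force: [-0.0, 0.0, -0.5]
opening: 0.0849
grip_force: 0.0
```

Request:
{"api": "nudge_tcp", "payload": {
  "ticks": [
    [0.017, -0.031, 0, 0, 0.085],
    [0.017, -0.031, 0, 0, 0.085],
    [0.017, -0.031, 0, 0, 0.085],
    [0.017, -0.031, 0, 0, 0.085],
    [0.017, -0.031, 0, 0, 0.085],
    [0.017, -0.031, 0, 0, 0.085],
    [0.017, -0.031, 0, 0, 0.085],
    [0.017, -0.031, 0, 0, 0.085],
    [0.017, -0.031, 0, 0, 0.085],
    [0.017, -0.031, 0, 0, 0.085],
    [0.017, -0.031, 0, 0, 0.085],
    [0.017, -0.031, 0, 0, 0.085],
    [0.017, -0.031, 0, 0, 0.085],
    [0.017, -0.031, 0, 0, 0.085],
    [0.017, -0.031, 0, 0, 0.085],
    [0.017, -0.031, 0, 0, 0.085],
    [0.017, -0.031, 0, 0, 0.085],
    [0.017, -0.031, 0, 0, 0.085],
    [0.017, -0.031, 0, 0, 0.085],
    [0.014, -0.032, 0, 0, 0.085]
  ]
}}

```text
time_s: 2.02
ee_pos: [0.5882, -0.0577, 0.2311]
orientation: [[1.0, 0.0, -0.0], [0.0, -1.0, -0.0], [-0.0, 0.0, -1.0]]
ft_force: [0.9, -1.0, 0.5]
opening: 0.0847
grip_force: 0.0
```

Request:
{"api": "nudge_tcp", "payload": {
  "ticks": [
    [0, 0, 0, 0, 0.085]
  ]
}}

```text
time_s: 2.1
ee_pos: [0.59, -0.051, 0.2308]
orientation: [[1.0, 0.009, 0.001], [0.009, -1.0, 0.004], [0.001, -0.004, -1.0]]
ft_force: [-0.1, 1.0, -0.5]
opening: 0.0847
grip_force: 0.0
```

Request:
{"api": "nudge_tcp", "payload": {
  "ticks": [
    [0, 0, 0.04, 0, 0.085],
    [0, 0, 0.04, 0, 0.085],
    [0, 0, 0.03, 0, 0.085],
    [0, 0, 0, 0, 0.085],
    [0, 0, 0, 0, 0.085],
    [0, 0, 0, 0, 0.085]
  ]
}}

```text
time_s: 2.6
ee_pos: [0.588, -0.0596, 0.1225]
orientation: [[1.0, -0.0, 0.001], [-0.0, -1.0, -0.0], [0.001, 0.0, -1.0]]
ft_force: [1.2, 0.0, 0.9]
opening: 0.0849
grip_force: 0.0
```

Request:
{"api": "nudge_tcp", "payload": {
  "ticks": [
    [0, 0, 0.03, 0, 0.085],
    [0, 0, 0.03, 0, 0.085],
    [0, 0, 0.025, 0, 0.085],
    [0, 0, 0.0165, 0, 0.085],
    [0, 0, 0, 0, 0.085],
    [0, 0, 0, 0, 0.085],
    [0, 0, 0, 0, 0.085]
  ],
  "squeeze": 40
}}

```text
time_s: 3.18
ee_pos: [0.5888, -0.0595, 0.0219]
orientation: [[1.0, -0.0, 0.003], [-0.0, -1.0, -0.0], [0.003, 0.0, -1.0]]
ft_force: [0.7, 0.1, 0.8]
opening: 0.0849
grip_force: 0.0
```

Request:
{"api": "nudge_tcp", "payload": {
  "ticks": [
    [0, 0, 0, 0, 0],
    [0, 0, 0, 0, 0],
    [0, 0, 0, 0, 0],
    [0, 0, 0, 0, 0],
    [0, 0, 0, 0, 0],
    [0, 0, 0, 0, 0],
    [0, 0, 0, 0, 0],
    [0, 0, 0, 0, 0],
    [0, 0, 0, 0, 0]
  ],
  "squeeze": 40
}}

```text
time_s: 3.93
ee_pos: [0.588, -0.0594, 0.021]
orientation: [[1.0, 0.0, 0.002], [0.0, -1.0, -0.0], [0.002, 0.0, -1.0]]
ft_force: [-0.5, 0.1, 9.9]
opening: 0.0497
grip_force: 41.4
```

Run:
```python
from h import *
cv2.imwrite("pics/s1.png",camrig.get_image("scene")[250:430,180:420].repeat(3,0).repeat(3,1))
```

```text
(no output)
```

View pics/s1.png

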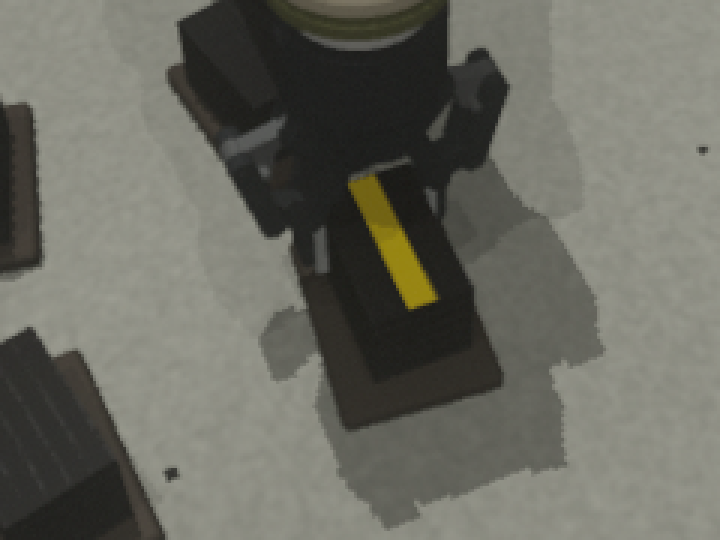

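The block is gripped at its near end with an opening of 49.7 mm, and the far end lies free over the board. I'll lift it, shift it so the far part stays over the board edge, and press down to pivot it by 20° in the pads.

Request:
{"api": "nudge_tcp", "payload": {
  "ticks": [
    [0, 0, -0.025, 0, 0],
    [0, 0, -0.025, 0, 0],
    [0, 0, -0.02, 0, 0],
    [0, 0, 0, 0, 0],
    [0, 0, 0, 0, 0],
    [0, 0, 0, 0, 0],
    [0, 0, 0, 0, 0]
  ]
}}

```text
time_s: 4.57
ee_pos: [0.5867, -0.0591, 0.0888]
orientation: [[1.0, 0.0, -0.002], [0.0, -1.0, 0.0], [-0.002, -0.0, -1.0]]
ft_force: [-0.5, -0.4, -0.2]
opening: 0.0495
grip_force: 41.9
```

Request:
{"api": "nudge_tcp", "payload": {
  "ticks": [
    [-0.025, -0.010, 0, 0, 0],
    [-0.0235, -0.0095, 0, 0, 0],
    [0, 0, 0, 0, 0],
    [0, 0, 0, 0, 0],
    [0, 0, 0, 0, 0],
    [0, 0, 0, 0, 0]
  ]
}}

```text
time_s: 5.07
ee_pos: [0.5397, -0.0401, 0.0894]
orientation: [[1.0, -0.0, 0.0], [-0.0, -1.0, -0.0], [0.0, 0.0, -1.0]]
ft_force: [-0.1, 0.5, -0.5]
opening: 0.0494
grip_force: 41.9
```

Create st.py:
```python
from h import *
import sys
k=sys.argv[1];A=camrig.get_image("scene");B=camrig.get_image("top")
s=sensors.state();ax=s["ee_pos"]-.021*s["orientation"][:,2]
box={}
for n,im in(("scene",A),("top",B)):
    m=cv2.inRange(cv2.cvtColor(im,cv2.COLOR_BGR2HSV),(22,120,60),(38,255,255))
    c=max(cv2.findContours(m,0,1)[0],key=cv2.contourArea).reshape(-1,2).astype(float)
    r=cv2.boxPoints(cv2.minAreaRect(c.astype(np.float32)))
    # end of stripe away from the gripper: highest row in scene, lowest in top
    r=r[np.argsort(r[:,1])];box[n]=r[2:].mean(0) if n=="scene" else r[:2].mean(0)
p,e=tri(box["scene"],box["top"]);d=p-ax;h=np.hypot(*d[:2]);th=np.degrees(np.arctan2(d[2],h)-np.arctan2(.025,float(sys.argv[2]) if len(sys.argv)>2 else .07))
print("axis",ax,"stripe far end",p,"gap",e,"dist",np.linalg.norm(d),"tilt",th,"dir yaw",np.degrees(np.arctan2(d[1],d[0])),box)
```

```bash
python3 st.py 1
```

```text
axis [ 0.5396 -0.0401  0.1105] stripe far end [ 0.3062  0.1172 -0.2576] gap 0.05193086943953438 dist 0.4633953359471124 tilt -72.25353607793616 dir yaw 146.0204201756547 {'scene': array([320.1537, 290.0711], dtype=float32), 'top': array([244., 367.], dtype=float32)}
```

Create st.py:
```python
from h import *
import sys
A=camrig.get_image("scene");L=float(sys.argv[2]) if len(sys.argv)>2 else .071
s=sensors.state();R=s["orientation"];ax=s["ee_pos"]-.021*R[:,2]
m=cv2.inRange(cv2.cvtColor(A,cv2.COLOR_BGR2HSV),(22,120,50),(38,255,255))
c=max(cv2.findContours(m,0,1)[0],key=cv2.contourArea)
r=cv2.boxPoints(cv2.minAreaRect(c));r=r[np.argsort(r[:,1])];px=r[2:].mean(0)
o,d=ray("scene",px);n=R[:,1];p=o+d*((ax-o)@n)/(d@n);v=p-ax;h=v@R[:,0]
print("t",s["time_s"],"axis",ax,"end",p,"dist",np.hypot(h,v[2]),"want",np.hypot(L,.025),"tilt",np.degrees(np.arctan2(v[2],h)-np.arctan2(.025,L)),px)
x,y=[int(t) for t in px];w=A[max(0,y-110):y+70,max(0,x-140):x+100];cv2.imwrite(f"pics/{sys.argv[1]}.png",cv2.resize(w,None,fx=3,fy=3,interpolation=2))
```

```bash
python3 st.py l1
```

```text
t 5.2167 axis [ 0.5394 -0.0401  0.1105] end [ 0.6076 -0.0401  0.1295] dist 0.07081430741702378 want 0.07527283706623525 tilt -3.8754315471879455 [319.9872 289.6433]
```

Request:
{"api": "nudge_tcp", "payload": {
  "ticks": [
    [0, 0, 0.03, 0, 0],
    [0, 0, 0.025, 0, 0],
    [0, 0, 0.012, 0, 0],
    [0, 0, 0, 0, 0],
    [0, 0, 0, 0, 0],
    [0, 0, 0, 0, 0],
    [0, 0, 0, 0, 0]
  ],
  "squeeze": 25
}}

```text
time_s: 5.8
ee_pos: [0.5395, -0.0399, 0.0235]
orientation: [[1.0, 0.0, 0.001], [0.0, -1.0, -0.0], [0.001, 0.0, -1.0]]
ft_force: [0.3, 0.5, -0.1]
opening: 0.0495
grip_force: 42.0
```

```bash
python3 st.py l2
```

```text
t 5.85 axis [ 0.5394 -0.0399  0.0445] end [ 0.6074 -0.0399  0.0684] dist 0.07209600779950953 want 0.07527283706623525 tilt -0.11889481005448806 [320.0707 317.6274]
```

Request:
{"api": "nudge_tcp", "payload": {
  "ticks": [
    [0, 0, 0.003, 0, 0],
    [0, 0, 0.002, 0, 0],
    [0, 0, 0.0015, 0, 0],
    [0, 0, 0.0015, 0, 0],
    [0, 0, 0, 0, 0],
    [0, 0, 0, 0, 0]
  ],
  "squeeze": 25
}}

```text
time_s: 6.35
ee_pos: [0.5377, -0.0398, 0.016]
orientation: [[1.0, 0.0, -0.001], [0.0, -1.0, 0.0], [-0.001, -0.0, -1.0]]
ft_force: [-6.7, 0.5, 20.0]
opening: 0.0494
grip_force: 44.3
```

```bash
python3 st.py l3
```

```text
t 6.4 axis [ 0.5377 -0.0398  0.037 ] end [ 0.6046 -0.0398  0.0673] dist 0.073374119569914 want 0.07527283706623525 tilt 4.9776649272864955 [319.3529 316.5883]
```

View pics/l3.png

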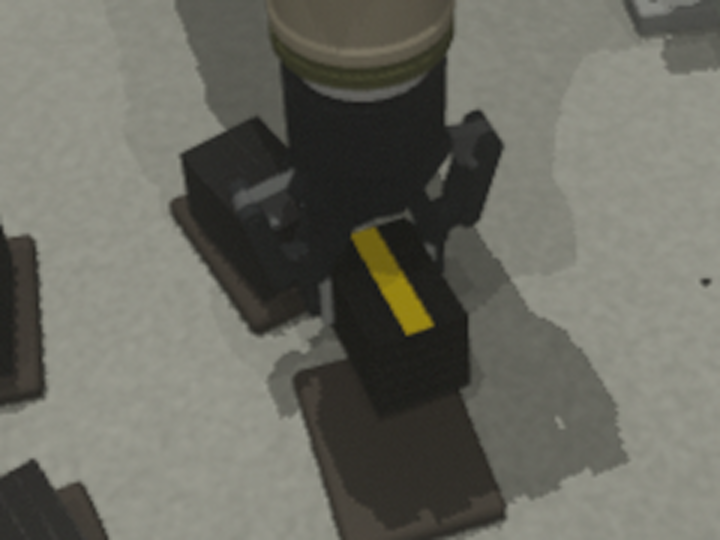

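The block is pivoting in the pads, with its far end rising off the board. I'll continue pressing.

Request:
{"api": "nudge_tcp", "payload": {
  "ticks": [
    [0, 0, 0.0015, 0, 0],
    [0, 0, 0.0015, 0, 0],
    [0, 0, 0, 0, 0],
    [0, 0, 0, 0, 0]
  ]
}}

```text
time_s: 6.73
ee_pos: [0.5366, -0.0397, 0.013]
orientation: [[1.0, 0.0, -0.003], [0.0, -1.0, 0.0], [-0.003, -0.0, -1.0]]
ft_force: [-8.9, 0.3, 22.9]
opening: 0.0491
grip_force: 44.5
```

```bash
python3 st.py l4
```

```text
t 6.7833 axis [ 0.5366 -0.0397  0.034 ] end [ 0.6012 -0.0397  0.0701] dist 0.07382601027273604 want 0.07527283706623525 tilt 9.8113799414396 [318.45 313.65]
```

Request:
{"api": "nudge_tcp", "payload": {
  "ticks": [
    [0, 0, 0.0015, 0, 0],
    [0, 0, 0, 0, 0],
    [0, 0, 0, 0, 0]
  ]
}}

```text
time_s: 7.03
ee_pos: [0.5361, -0.0398, 0.0115]
orientation: [[1.0, 0.0, -0.004], [0.0, -1.0, 0.0], [-0.004, -0.0, -1.0]]
ft_force: [-10.7, 2.1, 22.9]
opening: 0.0496
grip_force: 44.6
```

```bash
python3 st.py l5
```

```text
t 7.0833 axis [ 0.5362 -0.0398  0.0325] end [ 0.5986 -0.0398  0.0699] dist 0.07266551409520042 want 0.07527283706623525 tilt 11.557536878556213 [317.7353 312.4412]
```

Request:
{"api": "nudge_tcp", "payload": {
  "ticks": [
    [0, 0, 0.0015, 0, 0],
    [0, 0, 0.0015, 0, 0],
    [0, 0, 0, 0, 0],
    [0, 0, 0, 0, 0]
  ]
}}

```text
time_s: 7.42
ee_pos: [0.5354, -0.0397, 0.0083]
orientation: [[1.0, 0.0, -0.005], [0.0, -1.0, 0.0], [-0.005, -0.0, -1.0]]
ft_force: [-12.3, 1.0, 22.3]
opening: 0.0496
grip_force: 44.6
```

```bash
python3 st.py l6
```

```text
t 7.4667 axis [ 0.5355 -0.0397  0.0293] end [ 0.5962 -0.0397  0.0732] dist 0.07472532266522566 want 0.07527283706623525 tilt 16.56978809936647 [317.0739 309.7484]
```

Request:
{"api": "nudge_tcp", "payload": {
  "ticks": [
    [0, 0, 0.002, 0, 0],
    [0, 0, 0, 0, 0],
    [0, 0, 0, 0, 0]
  ]
}}

```text
time_s: 7.72
ee_pos: [0.5351, -0.0397, 0.0063]
orientation: [[1.0, 0.0, -0.006], [0.0, -1.0, 0.0], [-0.006, -0.0, -1.0]]
ft_force: [-12.5, 1.2, 21.8]
opening: 0.0494
grip_force: 44.4
```

```bash
python3 st.py l7
```

```text
t 7.7667 axis [ 0.5352 -0.0397  0.0273] end [ 0.5937 -0.0397  0.0745] dist 0.07505359158423894 want 0.07527283706623525 tilt 19.654345110011327 [316.44 307.92]
```

View pics/l7.png

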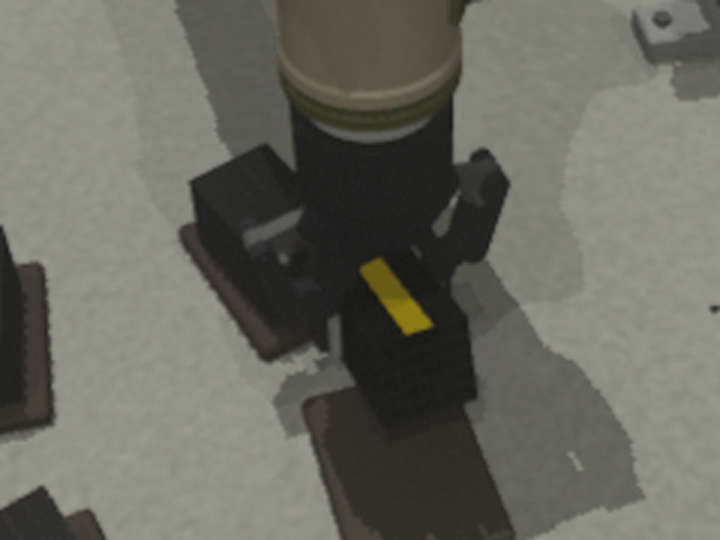

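Request:
{"api": "nudge_tcp", "payload": {
  "ticks": [
    [0, 0, 0, 0, 0],
    [0, 0, 0, 0, 0],
    [0, 0, -0.005, 0, 0],
    [0, 0, -0.015, 0, 0],
    [0, 0, -0.02, 0, 0],
    [0, 0, -0.02, 0, 0],
    [0, 0, -0.02, 0, 0],
    [0, 0, -0.02, 0, 0],
    [0, 0, 0, 0, 0],
    [0, 0, 0, 0, 0],
    [0, 0, 0, 0, 0],
    [0, 0, 0, 0, 0]
  ],
  "squeeze": 90
}}

```text
time_s: 8.77
ee_pos: [0.5384, -0.0397, 0.1044]
orientation: [[1.0, 0.0, -0.001], [0.0, -1.0, -0.0], [-0.001, 0.0, -1.0]]
ft_force: [-0.5, 0.6, -0.5]
opening: 0.049
grip_force: 92.0
```

```bash
python3 st.py l8
```

Run:
```python
from h import *
cv2.imwrite("pics/t8.png",camrig.get_image("top"))
```

```text
t 8.8167 axis [ 0.5383 -0.0397  0.1253] end [ 0.5977 -0.0397  0.172 ] dist 0.07550012028884086 want 0.07527283706623525 tilt 18.854666880967816 [317.2389 262.4159]
```

View pics/l8.png

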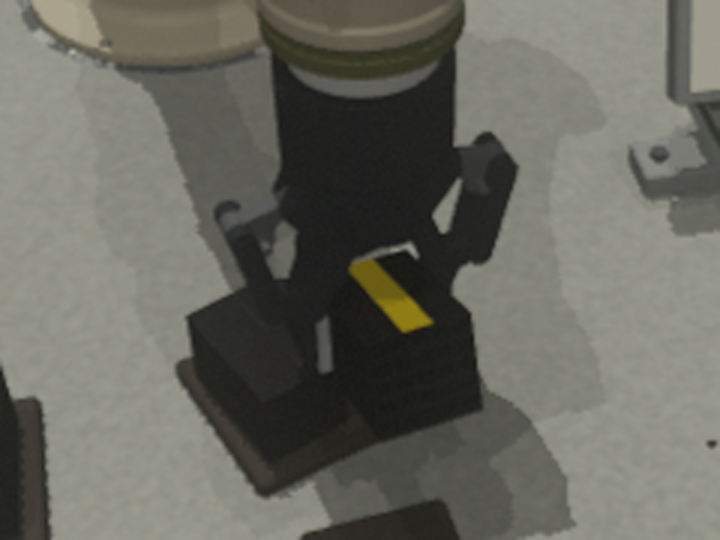

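Run:
```python
from h import *
ax=np.array([.5383,-.0397,.1253])
f=lambda q:np.array(q)/3+[177,152]
P=[]
for q,y in(((470,310),.025),((482,408),.025),((380,440),-.025),((417,328),0)):
    o,d=ray("scene",f(q));yy=ax[1]+y;p=o+d*(yy-o[1])/d[1];v=p-ax;P.append(v);print(v,"tilt by far end",np.degrees(np.arctan2(v[2],v[0])))
e=P[0]-P[1];print("face edge",np.linalg.norm(e),"tilt",np.degrees(np.arctan2(-e[0],e[2])))
m=(P[0]+P[2])/2;print("end centre",m,np.linalg.norm(m),"tilt",np.degrees(np.arctan2(m[2],m[0])))
```

```text
[0.0555 0.025  0.0462] tilt by far end 39.81479478551131
[ 0.0711  0.025  -0.0021] tilt by far end -1.6658693607943087
[ 0.0719 -0.025  -0.0001] tilt by far end -0.06406988157660845
[ 0.0553 -0.      0.0448] tilt by far end 39.05762027050724
face edge 0.05075785386072231 tilt 17.921156217122185
end centre [0.0637 0.     0.0231] 0.06774926912935683 tilt 19.912003123100664
```

Both measurements agree on a tilt of about 18–20°. The block centre is about 27 mm ahead of the TCP and 30 mm above it, so I'll carry it to the stand.

Request:
{"api": "nudge_tcp", "payload": {
  "ticks": [
    [0, 0, -0.02, 3, 0],
    [0, 0, -0.025, 3, 0],
    [0, 0, -0.025, 3, 0],
    [0, 0, -0.025, 3.6, 0],
    [0, 0, 0, 0, 0],
    [0, 0, 0, 0, 0],
    [-0.006, -0.02, 0, 0, 0],
    [-0.006, -0.02, 0, 0, 0],
    [-0.006, -0.02, 0, 0, 0],
    [-0.006, -0.02, 0, 0, 0],
    [-0.006, -0.02, 0, 0, 0],
    [-0.006, -0.02, 0, 0, 0],
    [-0.006, -0.02, 0, 0, 0],
    [0, 0, 0, 0, 0],
    [0, 0, 0, 0, 0],
    [0, 0, 0, 0, 0]
  ]
}}

```text
time_s: 10.2
ee_pos: [0.5278, 0.1053, 0.1991]
orientation: [[0.976, -0.217, -0.002], [-0.217, -0.976, -0.001], [-0.002, 0.002, -1.0]]
ft_force: [0.8, -1.0, -0.9]
opening: 0.0494
grip_force: 92.2
```

```bash
python3 st.py l9
```

Run:
```python
from h import *
A=camrig.get_image("scene");B=camrig.get_image("top");cv2.imwrite("pics/b9.png",np.hstack([cv2.resize(A,(400,300)),cv2.resize(B,(400,300))]))
```

```text
t 10.25 axis [0.528  0.1049 0.2204] end [0.5923 0.0906 0.2704] dist 0.08265002554536945 want 0.07527283706623525 tilt 17.86049488042905 [413.1406 173.5568]
```

View pics/b9.png

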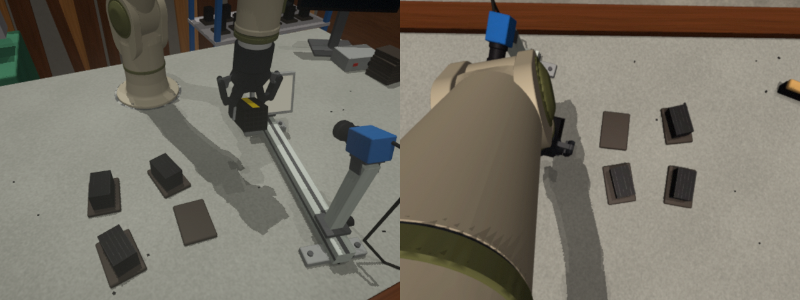

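The left view shows the block held tilted near the stand, and the other blocks are undisturbed. Now the last leg.

Request:
{"api": "nudge_tcp", "payload": {
  "ticks": [
    [-0.005, -0.018, 0, 0, 0],
    [-0.005, -0.018, 0, 0, 0],
    [-0.005, -0.018, 0, 0, 0],
    [-0.005, -0.018, 0, 0, 0],
    [-0.005, -0.018, 0, 0, 0],
    [-0.005, -0.018, 0, 0, 0],
    [-0.005, -0.018, 0, 0, 0],
    [-0.005, -0.0174, 0, 0, 0],
    [0, 0, 0.01, 0, 0],
    [0, 0, 0.01, 0, 0],
    [0, 0, 0.009, 0, 0],
    [0, 0, 0, 0, 0],
    [0, 0, 0, 0, 0],
    [0, 0, 0, 0, 0],
    [0, 0, 0, 0, 0]
  ]
}}

```text
time_s: 11.6
ee_pos: [0.5209, 0.2542, 0.1716]
orientation: [[0.976, -0.219, 0.0], [-0.219, -0.976, 0.0], [0.0, -0.0, -1.0]]
ft_force: [-0.4, -0.0, -0.3]
opening: 0.0488
grip_force: 92.2
```

```bash
python3 st.py l10
```

Run:
```python
from h import *
A=camrig.get_image("scene");cv2.imwrite("pics/f.png",cv2.resize(A[80:260,380:620],None,fx=3.3,fy=3.3,interpolation=2))
```

```text
t 11.65 axis [0.5209 0.2544 0.1927] end [0.5819 0.2407 0.2407] dist 0.07887034216287156 want 0.07527283706623525 tilt 18.13304401539788 [500.1 162.8]
```

View pics/f.png

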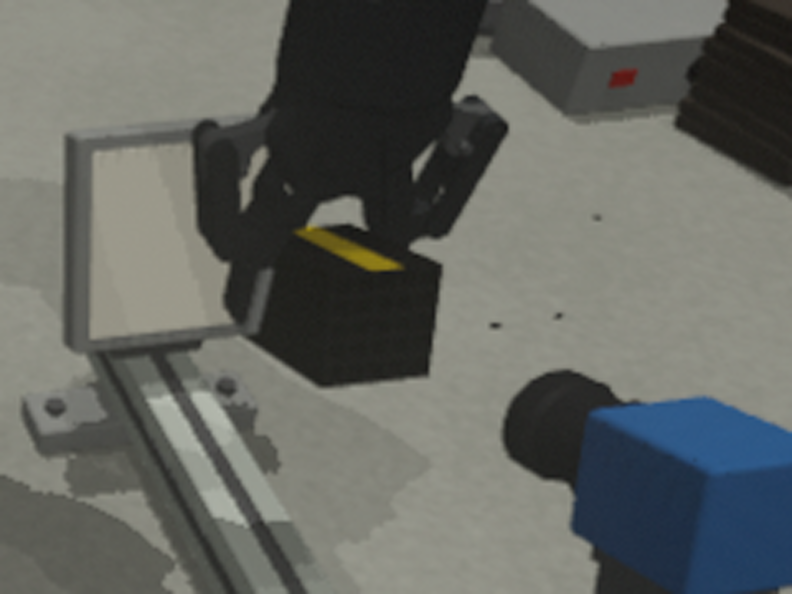

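The block hangs between the panel and the lens with the stripe up. I'll do a last check from its end-face corners: (441,265), (428,375) and (322,385) in the crop.

Run:
```python
from h import *
s=sensors.state();R=s["orientation"];ax=s["ee_pos"]-.021*R[:,2];n=R[:,1]
f=lambda q:np.array(q)/3.3+[380,80]
O=np.array([.5465,.248,.2]);X=np.array([np.cos(.35)*.976,-np.cos(.35)*.218,np.sin(.35)]);Y=np.array([.218,.976,0]);Z=np.cross(X,Y);S=np.c_[X,Y,Z]
P=[]
for q,y in(((441,265),-.025),((428,375),-.025),((322,385),.025),((387,268),0)):
    o,d=ray("scene",f(q));c=ax+n*y;p=o+d*((c-o)@n)/(d@n);P.append(p);print(S.T@(p-O))
e=P[0]-P[1];print("edge",np.linalg.norm(e),"tilt",np.degrees(np.arctan2(-e@R[:,0],e[2])))
m=(P[0]+P[2])/2-ax;h=m@R[:,0];t=np.arctan2(m[2],h);print("end centre from axis",h,m[2],np.degrees(t))
t=np.radians(19);print("centre in sight",S.T@((P[0]+P[2])/2-.04*(np.cos(t)*R[:,0]+np.r_[0,0,np.sin(t)])-O), "via axis",S.T@(ax+.027*R[:,0]+[0,0,.009]-O))
```

```text
[0.0396 0.0257 0.0249]
[ 0.039   0.0257 -0.024 ]
[ 0.0397 -0.0243 -0.0225]
[0.0401 0.0007 0.0263]
edge 0.04890868670803893 tilt 19.30033332042972
end centre from axis 0.0633628132788688 0.02208276368835657 19.21410973113861
centre in sight [-0.0003  0.0007  0.0019] via axis [0.0011 0.0007 0.0014]
```

Request:
{"api": "nudge_tcp", "payload": {
  "ticks": [
    [0, 0, 0, 0, 0],
    [0, 0, 0, 0, 0],
    [0, 0, 0, 0, 0]
  ]
}}

```text
time_s: 11.95
ee_pos: [0.5206, 0.2547, 0.1714]
orientation: [[0.976, -0.218, 0.0], [-0.218, -0.976, 0.0], [0.0, -0.0, -1.0]]
ft_force: [0.3, -0.6, -0.6]
opening: 0.0491
grip_force: 92.2
```

The block measures within 2 mm and 1° of the target, and it is steady.

```bash
python3 -c "
from plant import bot, camrig, sensors
print(bot.close_job())"
```

```text
the job is handed in; nothing more can be done
None
```

I handed the job in at about 12 s with the striped block still held in the stand, stripe up; my last measurement put its centre within about 2 mm of the midpoint and its tilt within about 1° of the line (19.3° against 20°), and the judge's verdict was not shown.

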